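# Reverse the ratchet and close the lime press

## Task

Close the lime press for the night. Its ratchet is set to raise: before turning the handle, flip the red direction lever right over to its clockwise (press-down) side, then swing the handle about a quarter turn anticlockwise (seen from above) to feel that it free-wheels and the plunger stays still. Then work the handle back and forth until the plunger's steel shoulder sits fully home on the rim of the yellow cup, let go, leave the lever on the press-down side, and do not disturb the jars, molcajete and hand squeezer.

Things in the scene. Friction and masses are not known exactly. Their poses are not given: they have to be found in the camera images.
- press_axis (a point): point on the vertical turning axis of the press's ratchet head, 196 mm above the counter, at the top face of the dark steel head (disc of radius 38 mm). A dark screw of radius 7 mm sticks up 5 to 20 mm through the head here. The axes are the press's.
- knob_center (a point): centre of the upright wooden knob at the handle's end (26 mm diameter, 199 to 251 mm above the counter, centre 224 mm), 120 mm from the press axis. The knob spins freely on its pin, so a gripper may keep its heading while it swings the handle. The flat arm under it (20 mm wide) has its top at 196 mm. The x axis points from the press axis out along the handle.
- lever_tip (a point): point in the red direction lever's upright tab, 213 mm above the counter, 30 mm from the lever's pivot. The tab is 8 mm thick, 24 mm long, from 201 to 225 mm above the counter. The x axis points along the lever, outward. Pushing the tab sideways (about 1.5 N) moves it, friction keeps it where it is left; the handle stays put unless the tab is pushed with over 2.5 N.
- lever (a joint): angle of the direction lever (rad) from straight outward: -0.40 = stop on the anticlockwise side (ratchet raises; it starts near there), +0.40 = stop on the clockwise side (ratchet presses down). Grows as the lever turns clockwise seen from above, its tab then moving clockwise round the press axis.
- handle (a joint): handle angle (rad) about the press axis, near 0 at the start, anticlockwise from above positive, limits +-2.9. It starts pointing to the robot's left and towards it; a quarter turn anticlockwise brings it to the right. With the lever on press-down, clockwise swings drive the screw (4 to 5 N at the knob) after up to 0.35 rad of play, anticlockwise ones free-wheel (2 N).
- plunger (a joint): height of the plunger (m): 0 = fully up, grows downward, 0.024 = fully home, its steel shoulder (disc of radius 46 mm) on the cup's rim, when the handle drives no further. It starts between 0.012 and 0.016 and goes down 4.8 mm for each radian that the handle drives.
- shoulder (a point): centre of the underside of the plunger's steel shoulder disc, on the press axis; 62 mm above the counter when fully home, on the cup's rim. If the handle is forced on then (about 8 N or more at the knob) the ratchet may slip over, harmlessly.
- jar_a: amber glass jar with a clip-on lid, 80 mm wide, 120 mm tall, origin under its centre; leave alone
- jar_b: a second such amber jar; leave alone
- molcajete: grey basalt mortar, 150 mm wide, 90 mm tall, on three feet, origin under its centre; leave alone
- squeezer: yellow hand lime squeezer lying on the counter, 230 mm long, 70 mm tall, origin under its cup; leave alone
- press: the bench lime press, fixed to the counter: yellow base 200 x 170 x 18 mm (origin under its centre, on the turning axis), yellow cup in its middle (rim radius 42 mm, rim 62 mm above the counter), two steel columns and a yellow cross-beam under the ratchet head. Its yaw varies by 20 degrees either way; nothing on it stands above 252 mm.
- lever_pivot (a point): upright pivot of the direction lever, on the tail of the head opposite the knob, 43 mm from the press axis, 196 mm above the counter; it goes round with the handle. The lever points outward from it, away from the axis.

How it is judged (in metres and radians):
On the way, in this order (a step that is already met when the one before it is completed fails the run):
1. the direction lever is flipped to the press-down side before the screw has been turned (value of joint lever above 0.22 rad and distance of shoulder from where it was at the start of the episode below 0.002 m), for 0.2 s.
2. the handle is swung back anticlockwise, running free, the plunger still where it was (all of step 1 and value of joint handle above 0.75 rad), for 0.1 s.
At the end, for the whole second after the job is handed in: the plunger is home on the cup's rim to within 2 mm, the lever is still on the press-down side (above 0.22 rad) and the handle is at rest (value of joint plunger above 0.022 m and value of joint lever above 0.22 rad and velocity of joint handle between -0.05 and 0.05 rad/s); the robot touches nothing.
It fails at once if a jar, the molcajete or the hand squeezer is moved by more than 30 mm (distance of any of jar_a, jar_b, molcajete, squeezer from where it was at the start of the episode above 0.03 m).
It also fails if it takes over 58 s, if anything falls off the work surface, if the arm or the gripper's body presses on something with over 40 N, if the wrist force passes 120 N, or if a joint passes its speed limit or range.

## Robot

A 6-joint arm with a two-finger parallel gripper is mounted at the origin on the work surface. World frame = base frame: x ahead of the robot, y to its left, z up, the work surface at z = 0. Lengths are in mm, angles in degrees, forces in N, time in s.
With the tool pointing down it reaches from about 350 to 850 mm from the base axis. Payload 8.1 kg.
Tool frame: the origin (TCP) lies at the very end of the fingers, on their centre line; the grasp point (between the pads) lies 19 mm behind it; z points along the fingers, y is the line along which they close (so a half turn about z gives the same grasp; the last joint's range is limited). The gripper opens to 85 mm and grips with 20 to 120 N. Pads are 22 mm wide; open, the fingers measure 114 mm over their backs; the gripper's body (76 mm by 85 mm) begins 54 mm behind the grasp point. The pads swing forward as they close: fully open they stand 13 mm farther back than shut.
Start: joints at [72.284, 7.471, 85.268, -0, 87.261, -4.893], TCP at [133.139, 585.046, 231.292] pointing down, gripper open.
Joint ranges: [-169.43, 169.43], [-51.17, 129.36], [1.28, 143.12], [-76.62, 256.62], [0, 156.53], [-152.29, 152.29]. Speed limits (degrees/s): [136.94, 136.94, 159.86, 180, 180, 180].

## Interface

Orientations are given as [roll, pitch, yaw] about the fixed x, y, z axes, in that order (R = Rz(yaw) Ry(pitch) Rx(roll)).
In Python, from bench import * gives the robot as it stands.
- The arm moves only by the tool play_rows, never from a script. Its argument "increments" is a list of rows, each a list of 3 entries, a list of its own where there are three numbers: the gripper's target within -1 to 1 (fully open at 1, half-way at 0, shut at -1), then the shift along the tool's x, y, z in mm, then the turn about the tool's z in rad. A call has 1 to 12 rows; each row shifts and turns the commanded pose from where the row before left it, along the tool's axes as they then stand; what a row does not reach is not made up. A row lasts 1/12 s, in which the tool goes at most 41.7 mm and 7.16 degrees, less where a joint would pass 70% of its speed; a pose out of reach is approached as far as the arm can. A call is refused whole if a number of a shift passes 41.7 or a number of a turn 0.125, either way. A call with a gripper value outside its range is refused whole. The fingers move at their own pace and stop on an object; "force" is the grip in N (left out, the last holds). Time passes only in rows, so rows that do not move let the fingers close. It gives the time, the measured TCP pose, the force, the opening and the grip force at its end, in the units of the state.
- sense(): the state, without advancing time (a new reading comes with each control period).
- snapshot(name): name is "scene" or "side" or "wrist"; returns a dict with "color" (384x512x3 uint8, red, green, blue), "intrinsics" (3x3 intrinsics, pixels), "world_from_camera" (4x4, takes a point from camera to world coordinates). Camera axes: x right, y down, z forward; pixel columns grow to the right and rows downward; lengths in mm; the calibration is good to about 2 mm. A picture is of the moment at which its call begins. There is no depth.
- hand_in(): hands the job in; it is judged then, once.
Trained networks look in a picture, given as the dict that the camera call returned (one of the last four; its "shot" number tells which), for a name from the list of things; names that differ only in an ending like _2 or _b are one class to them, and where a whole thing is asked for, a point or a joint stands for the part that bears it (a point fixed in the world has none). Each returns a list of dicts, best first, with "p" (0 to 1); they miss things now and then, are a little off and sometimes report something else, mostly with a low value. They report only what shows in the picture. A call takes as long as a camera call.
- find_in(query, picture): "xyz" ([x, y, z] in mm, in the coordinates of the camera as it stood for that picture, good to about 4 mm: the middle of the surface that is visible of it).
- regions_of(query, picture): "mask" (384x512 bool, what is visible of it).
- pinpoint(query, picture): "xyz" ([x, y, z] in mm, in the coordinates of the camera as it stood for that picture, good to about 4 mm: a listed point, or the origin of a listed thing).
The state is a dict: "time": time; "joint_pos": joint angles; "qd": joint speeds; "joint_efforts": joint torques, N m; "tool_pos": TCP position; "tcp_rot": TCP orientation; "ft_force": force on the tool from outside, world axes, zero at the start; "wrist_torque": the same for the moment, N m; "finger_gap": finger opening in mm; "grip_force": force on a finger pad.
Only numpy, scipy, OpenCV 4.12 (cv2) and the standard library are available. Lean on these libraries where they do the work, as an engineer would, in place of code of your own. Each camera call takes 0.05 s, during which the arm holds its last target. There are 200 camera calls.

## Working session

There is one attempt and no reset: what is moved stays moved. The work goes in short steps, Python scripts to look and compute and a tool call to move; the robot and the scene stay as the last step left them, time stands still between calls to the robot, and variables do not carry over. Pictures are saved under pics/ and viewed, at most 10 in all, crops included, and the job is handed in when it is done.

Besides the shell and the picture viewer there is one more tool, called after "Request:" as name([rows], argument=value, ...), one row to a line, values as JSON. play_rows: Moves the arm, as the interface text tells. Its arguments: {"type":"object","properties":{"increments":{"type":"array","items":{"type":"array"}},"force":{"type":"number"}},"required":["increments"]}

```bash
mkdir -p pics
cat > h.py <<'E'
from bench import *
import numpy as np, cv2
def w(p,x): return (np.array(p["world_from_camera"])@np.r_[x,1])[:3]
def look(cams,names):
    for c in cams:
        p=snapshot(c)
        for n in names:
            for d in pinpoint(n,p)[:1]: print(c,n,round(d["p"],2),w(p,d["xyz"]).round(0))
        yield c,p
E
python3 - <<'E'
from h import *
ims=[]
for c,p in look(["scene","side","wrist"],["press_axis","knob_center","lever_tip","lever_pivot","shoulder","jar_a","molcajete","squeezer","press"]):
    ims.append(p["color"])
    if c=="scene": print([ (round(d["p"],2),w(p,d["xyz"]).round(0)) for d in pinpoint("jar_a",p)])
a=np.hstack(ims[:2]);b=ims[2]
cv2.imwrite("pics/a.png",cv2.resize(a[...,::-1],(800,300)))
s=sense();print(s["tool_pos"],s["tcp_rot"],s["time"])
E
```

```text
scene press_axis 0.86 [580.  59. 201.]
scene knob_center 0.97 [496. 145. 225.]
scene lever_tip 0.6 [635.  15. 217.]
scene lever_pivot 0.81 [607.  27. 199.]
scene shoulder 0.9 [578.  58.  75.]
scene jar_a 0.77 [ 627. -316.    2.]
scene molcajete 0.59 [427. 362.  -4.]
scene squeezer 0.97 [ 450. -381.   -0.]
scene press 0.57 [580.  56.  -1.]
[(0.77, array([ 627., -316.,    2.])), (0.76, array([616., 285.,   4.]))]
side press_axis 0.58 [581.  58. 195.]
side knob_center 0.7 [496. 147. 224.]
side lever_tip 0.58 [638.  11. 214.]
side lever_pivot 0.6 [612.  29. 193.]
side shoulder 0.64 [579.  58.  74.]
side jar_a 0.63 [623. 293.   7.]
side molcajete 0.69 [437. 361.   0.]
side squeezer 0.93 [ 455. -378.    0.]
[133.13811386 585.06426385 231.31043254] [ 1.79997996e+02 -2.61285177e-03  1.67175506e+02] 1.55
```

View pics/a.png

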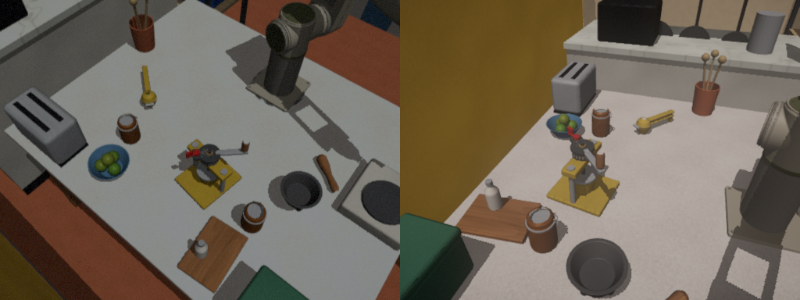

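Request:
play_rows([
  [-1, [0, 0, -10], 0.12],
  [-1, [0, 0, -10], 0.12],
  [-1, [0, 0, -10], 0.12],
  [-1, [0, 0, -10], 0.12],
  [-1, [0, 0, -10], 0.12],
  [-1, [0, 0, -10], 0.12],
  [-1, [0, 0, 0], 0.12],
  [-1, [0, 0, 0], 0.12],
  [-1, [0, 0, 0], 0.12],
  [-1, [0, 0, 0], 0.12],
  [-1, [0, 0, 0], 0.12],
  [-1, [0, 0, 0], 0.12],
])

```text
time: 2.55
tool_pos: [133.1, 585.0, 291.3]
tcp_rot: [-180.0, -0.0, 84.3]
ft_force: [0.3, -0.2, 0.1]
finger_gap: 0.1
grip_force: 0.0
```

Request:
play_rows([
  [-1, [0, 0, 0], 0.12],
  [-1, [0, 0, 0], 0.12],
  [-1, [0, 0, 0], 0.12],
  [-1, [0, 0, 0], 0.12],
  [-1, [0, 0, 0], 0.12],
  [-1, [0, 0, 0], 0.12],
  [-1, [0, 20, 0], 0],
  [-1, [0, 30, 0], 0],
  [-1, [0, 40, 0], 0],
  [-1, [0, 40, 0], 0],
  [-1, [0, 40, 0], 0],
  [-1, [0, 40, 0], 0],
])

```text
time: 3.55
tool_pos: [278.3, 431.1, 291.4]
tcp_rot: [180.0, -0.0, 43.5]
ft_force: [1.1, -0.1, 0.6]
finger_gap: -0.1
grip_force: 0.0
```

Request:
play_rows([
  [-1, [0, 40, 0], 0],
  [-1, [0, 40, 0], 0],
  [-1, [0, 40, 0], 0],
  [-1, [0, 40, 0], 0],
  [-1, [0, 40, 0], 0],
  [-1, [0, 40, 0], 0],
  [-1, [0, 40, 0], 0],
  [-1, [0, 40, 0], 0],
  [-1, [0, 40, 0], 0],
  [-1, [0, 40, 0], 0],
  [-1, [0, 30, 0], 0],
  [-1, [0, 20, 0], 0],
])

```text
time: 4.55
tool_pos: [588.4, 102.7, 291.0]
tcp_rot: [180.0, 0.0, 43.3]
ft_force: [0.7, 0.3, 0.6]
finger_gap: 0.0
grip_force: 0.0
```

Request:
play_rows([
  [-1, [2, 25, 0], 0],
  [-1, [2, 25, 0], 0],
  [-1, [2, 25, 0], 0],
  [-1, [2, 20, 0], 0],
  [-1, [0, 0, 0], 0],
  [-1, [0, 0, 0], 0],
])

```text
time: 5.05
tool_pos: [658.1, 41.4, 290.6]
tcp_rot: [-180.0, 0.0, 43.3]
ft_force: [0.1, 1.0, 0.5]
finger_gap: -0.2
grip_force: 0.0
```

Run:
```python
from h import *
N=["press_axis","knob_center","lever_tip","lever_pivot","shoulder"]
for c,p in look(["scene","side","wrist"],N):
    cv2.imwrite(f"pics/b_{c}.png",p["color"][...,::-1])
    if c=="wrist":
        K=np.array(p["intrinsics"]);T=np.linalg.inv(p["world_from_camera"])
        print(K.round(1).tolist(), np.array(p["world_from_camera"])[:3,3])
        for q in [(662,37,206),(580,58,196),(637,14,213),(620,-1,213)]:
            v=K@(T@np.r_[q,1])[:3]; print(q,(v/v[2]).round(0)[:2])
print(sense()["tool_pos"])
```

```text
scene press_axis 0.69 [576.  58. 200.]
scene knob_center 0.98 [494. 145. 227.]
scene lever_tip 0.44 [633.  15. 215.]
scene shoulder 0.57 [579.  54.  74.]
side press_axis 0.81 [582.  57. 196.]
side knob_center 0.65 [495. 146. 225.]
side lever_tip 0.73 [641.  13. 212.]
side lever_pivot 0.71 [615.  29. 195.]
side shoulder 0.87 [578.  59.  73.]
wrist press_axis 0.63 [581.  56. 197.]
wrist knob_center 0.72 [496. 138. 223.]
wrist lever_tip 0.85 [638.  14. 214.]
wrist lever_pivot 0.72 [610.  21. 197.]
wrist shoulder 0.95 [583.  57.  71.]
[[279.1, 0.0, 254.7], [0.0, 279.1, 186.8], [0.0, 0.0, 1.0]] [713.26003846  93.53136331 434.23540876]
(662, 37, 206) [261. 194.]
(580, 58, 196) [185. 236.]
(637, 14, 213) [260. 233.]
(620, -1, 213) [259. 256.]
[657.88310837  42.11499474 291.26805361]
```

View pics/b_wrist.png

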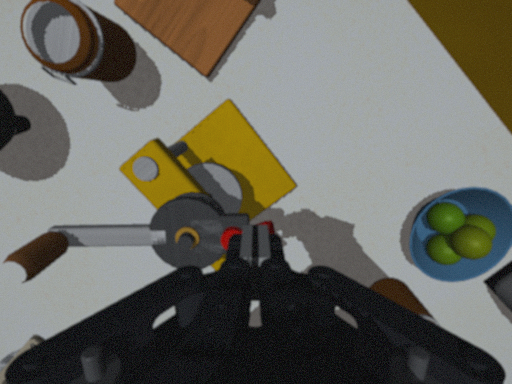

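Request:
play_rows([
  [-1, [0, 13, 20], 0],
  [-1, [0, 0, 30], 0],
  [-1, [0, 0, 25], 0],
  [-1, [0, 0, 10], 0],
  [-1, [0, 0, 0], 0],
  [-1, [-5, 0, 0], 0],
  [-1, [-5, 0, 0], 0],
  [-1, [-4, 0, 0], 0],
  [-1, [-3, 0, 0], 0],
  [-1, [-3, 0, 0], 0],
  [-1, [-3, 0, 0], 0],
  [-1, [-3, 0, 0], 0],
])

```text
time: 6.95
tool_pos: [648.2, 14.6, 207.1]
tcp_rot: [179.9, -0.1, 43.4]
ft_force: [1.9, -0.1, 0.0]
finger_gap: 0.3
grip_force: 0.7
```

Request:
play_rows([
  [-1, [-3, 0, 0], 0],
  [-1, [-3, 0, 0], 0],
  [-1, [-2, 0, 0], 0],
  [-1, [-2, 0, 0], 0],
  [-1, [-1, 0, 0], 0],
  [-1, [-1, 0, 0], 0],
  [-1, [0, 0, 0], 0],
  [-1, [0, 0, 0], 0],
])

```text
time: 7.62
tool_pos: [639.1, 6.6, 206.2]
tcp_rot: [-180.0, 0.0, 43.4]
ft_force: [0.6, 0.6, 0.1]
finger_gap: 0.1
grip_force: 0.7
```

Run:
```python
from h import *
N=["press_axis","knob_center","lever_tip","lever_pivot"]
ims=[]
for c,p in look(["scene","side","wrist"],N):
    K=np.array(p["intrinsics"]);T=np.linalg.inv(p["world_from_camera"])
    v=K@(T@np.r_[620,5,210,1])[:3]; u=(v/v[2]).astype(int)
    ims.append(cv2.resize(p["color"][u[1]-40:u[1]+40,u[0]-40:u[0]+40],(266,266),interpolation=cv2.INTER_CUBIC))
cv2.imwrite("pics/c.png",np.hstack(ims)[...,::-1])
s=sense();print(s["tool_pos"],s["ft_force"])
```

```text
scene press_axis 0.77 [579.  58. 200.]
scene knob_center 0.91 [497. 143. 229.]
scene lever_tip 0.45 [620.   0. 214.]
scene lever_pivot 0.96 [606.  29. 200.]
side press_axis 0.82 [583.  53. 196.]
side knob_center 0.81 [497. 145. 223.]
side lever_tip 0.61 [626.  -1. 215.]
side lever_pivot 0.71 [612.  24. 197.]
wrist press_axis 0.57 [582.  58. 198.]
wrist lever_pivot 0.6 [610.  27. 199.]
[639.13738791   6.61581581 206.20682228] [-0.4226121  -0.35273988 -0.67862226]
```

View pics/c.png

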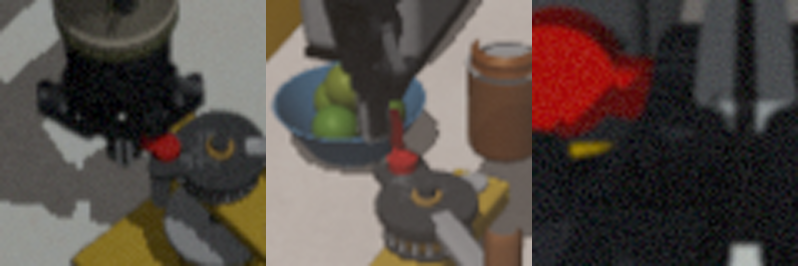

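Request:
play_rows([
  [-1, [-1, 0, 0], 0],
  [-1, [-1, 0, 0], 0],
  [-1, [-1, 0, 0], 0],
  [-1, [0, 0, 0], 0],
  [-1, [0, 0, 0], 0],
])

```text
time: 8.78
tool_pos: [636.9, 4.5, 206.3]
tcp_rot: [-180.0, 0.0, 43.4]
ft_force: [0.4, 1.0, -1.2]
finger_gap: -0.3
grip_force: 0.7
```

Run:
```python
from h import *
for k in range(2):
  for c,p in look(["scene","side"],["lever_tip","lever_pivot","press_axis","knob_center"]): pass
s=sense();print(s["tool_pos"],s["ft_force"])
```

```text
scene lever_tip 0.51 [619.  -0. 214.]
scene lever_pivot 0.67 [605.  31. 200.]
scene press_axis 0.97 [580.  58. 200.]
scene knob_center 0.8 [496. 142. 226.]
side lever_tip 0.52 [497. 144. 226.]
side lever_pivot 0.67 [614.  27. 196.]
side press_axis 0.61 [585.  56. 196.]
side knob_center 0.82 [498. 147. 227.]
scene lever_tip 0.63 [619.   0. 218.]
scene lever_pivot 0.74 [608.  30. 202.]
scene press_axis 0.85 [577.  57. 199.]
scene knob_center 0.75 [498. 142. 227.]
side lever_tip 0.44 [623.  -3. 210.]
side lever_pivot 0.64 [612.  26. 194.]
side press_axis 0.65 [582.  56. 193.]
side knob_center 0.81 [497. 143. 227.]
[637.02499369   4.50620985 206.2977112 ] [0.20681011 0.85158816 0.0697582 ]
```

Request:
play_rows([
  [-1, [6, 0, 0], 0],
  [-1, [12, 0, 0], 0],
  [-1, [7, 0, -20], 0],
  [-1, [0, 0, -35], 0],
  [-1, [0, 0, -35], 0],
  [0, [-5, -30, 0], 0],
  [0.5, [-5, -35, 0], 0],
  [1, [-5, -35, 0], 0],
  [1, [-5, -35, 0], 0],
  [1, [-5, -35, 0], 0],
  [1, [-5, -28, 0], 0],
  [1, [0, 0, 0], 0],
])

```text
time: 10.78
tool_pos: [494.3, 148.0, 296.9]
tcp_rot: [-179.9, -0.0, 43.6]
ft_force: [-0.2, 0.3, -0.2]
finger_gap: 83.2
grip_force: 0.0
```

Run:
```python
from h import *
for k in range(2):
  for c,p in look(["scene","side","wrist"],["lever_tip","knob_center","lever_pivot"]): pass
s=sense();print(s["tool_pos"],s["ft_force"])
```

```text
scene knob_center 0.86 [495. 143. 228.]
scene lever_pivot 0.61 [605.  27. 198.]
side lever_tip 0.53 [ 632. -312.    2.]
side knob_center 0.79 [497. 146. 224.]
side lever_pivot 0.89 [610.  25. 196.]
wrist lever_tip 0.8 [623.  -2. 214.]
wrist knob_center 0.6 [498. 138. 223.]
wrist lever_pivot 0.75 [611.  25. 201.]
scene lever_tip 0.47 [619.  -1. 216.]
scene knob_center 0.82 [497. 142. 227.]
scene lever_pivot 0.86 [606.  31. 202.]
side lever_tip 0.72 [ 634. -311.    0.]
side knob_center 0.59 [498. 146. 226.]
side lever_pivot 0.78 [613.  24. 193.]
wrist lever_tip 0.84 [622.   1. 212.]
wrist knob_center 0.72 [499. 140. 225.]
wrist lever_pivot 0.6 [610.  23. 200.]
[497.28460645 144.9458268  296.31339036] [-0.37600758 -0.00525889 -0.53875366]
```

Request:
play_rows([
  [1, [0, 0, 30], 0],
  [1, [0, 0, 30], 0],
  [1, [0, 0, 20], 0],
  [1, [0, 0, 11], 0],
  [1, [0, 0, 0], 0],
  [-1, [0, 0, 0], 0],
  [-1, [0, 0, 0], 0],
  [-1, [0, 0, 0], 0],
  [-1, [0, 0, 0], 0],
  [-1, [0, 0, 0], 0],
  [-1, [0, 0, 0], 0],
  [-1, [0, 0, 0], 0],
], force=40)

```text
time: 12.98
tool_pos: [498.6, 144.5, 206.8]
tcp_rot: [179.8, -0.1, 43.4]
ft_force: [3.2, -4.4, 5.6]
finger_gap: 24.9
grip_force: 39.6
```

```bash
cat > arc.py <<'E'
from h import *
import sys
# arc about axis from current angle by dphi (deg), n rows, in tool axes
A=np.array([580.5,57.5]);s=sense();P=s["tool_pos"][:2];y=np.radians(s["tcp_rot"][2])
v=P-A;a0=np.arctan2(v[1],v[0]);print("r",np.hypot(*v),"ang",np.degrees(a0),s["ft_force"],s["finger_gap"])
ux=np.array([np.cos(y),np.sin(y)]);uy=np.array([np.sin(y),-np.cos(y)])
d,n=float(sys.argv[1]),int(sys.argv[2]);t=np.radians(d)*np.linspace(0,1,n+1)+a0
Q=A+120*np.c_[np.cos(t),np.sin(t)];Q[0]=P
D=np.diff(Q,axis=0);print([[int(round(e@ux)),int(round(e@uy))] for e in D],(Q[-1]-P)@ux,(Q[-1]-P)@uy)
E
python3 arc.py 90 18
```

```text
r 119.45428497167904 ang 133.26898010083644 [ 3.21843963 -4.3657117   5.62723386] 24.880999337209456
[[-10, 0], [-10, 1], [-10, 2], [-10, 3], [-10, 4], [-9, 5], [-9, 6], [-8, 6], [-8, 7], [-7, 8], [-6, 8], [-6, 9], [-5, 9], [-4, 10], [-3, 10], [-2, 10], [-1, 10], [0, 10]] -120.26313955593032 119.18935968552701
```

Request:
play_rows([
  [-1, [-6, 0, 0], 0],
  [-1, [-10, 1, 0], 0],
  [-1, [-10, 2, 0], 0],
  [-1, [-10, 3, 0], 0],
  [-1, [-10, 3, 0], 0],
  [-1, [-9, 4, 0], 0],
  [-1, [-9, 5, 0], 0],
  [-1, [-9, 6, 0], 0],
  [-1, [-8, 6, 0], 0],
  [-1, [-8, 7, 0], 0],
  [-1, [0, 0, 0], 0],
])

```text
time: 13.9
tool_pos: [462.1, 55.6, 206.9]
tcp_rot: [179.6, -0.4, 43.4]
ft_force: [21.4, -0.5, -5.8]
finger_gap: 24.6
grip_force: 40.1
```

```bash
python3 arc.py 45 10
```

```text
r 118.36525309392314 ang -179.1002431767835 [21.41052507 -0.46836617 -5.83311666] 24.624748703963807
[[-7, 6], [-5, 8], [-5, 8], [-4, 8], [-4, 9], [-3, 9], [-2, 9], [-1, 9], [-1, 9], [0, 9]] -32.549216341379754 85.2269447232067
```

Request:
play_rows([
  [-1, [3, 3, 0], 0],
  [-1, [-7, 8, 0], 0],
  [-1, [-6, 8.5, 0], 0],
  [-1, [-5.5, 9, 0], 0],
  [-1, [-4.5, 9.5, 0], 0],
  [-1, [-3.5, 10, 0], 0],
  [-1, [-3, 10, 0], 0],
  [-1, [-2, 10.5, 0], 0],
  [-1, [-1, 10.5, 0], 0],
  [-1, [0, 10.5, 0], 0],
  [-1, [0, 0, 0], 0],
  [-1, [0, 0, 0], 0],
])

```text
time: 14.9
tool_pos: [499.7, -28.4, 206.8]
tcp_rot: [179.9, -0.2, 43.4]
ft_force: [2.9, -0.2, 6.5]
finger_gap: 25.2
grip_force: 41.0
```

Run:
```python
from h import *
for c,p in look(["scene","side","wrist"],["lever_tip","knob_center","lever_pivot","press_axis","shoulder"]): pass
s=sense();print(s["tool_pos"],s["ft_force"])
```

```text
scene lever_tip 0.5 [579.  60. 198.]
scene knob_center 0.9 [497. -30. 227.]
scene lever_pivot 0.57 [605.  91. 200.]
scene press_axis 0.91 [581.  57. 200.]
scene shoulder 0.62 [580.  55.  75.]
side lever_tip 0.78 [638.  99. 211.]
side knob_center 0.58 [497. -28. 225.]
side lever_pivot 0.71 [614.  88. 191.]
side press_axis 0.67 [584.  56. 195.]
side shoulder 0.93 [578.  58.  72.]
wrist knob_center 0.75 [496. -35. 221.]
wrist press_axis 0.79 [582.  59. 196.]
[499.33233742 -28.07816949 206.7946142 ] [3.14665296 0.96787186 5.76546151]
```

Run:
```python
import numpy as np
t=np.radians(np.arange(225,54,-5));Q=120*np.c_[np.cos(t),np.sin(t)];D=np.diff(Q,axis=0);y=np.radians(43.4)
R=np.c_[[np.cos(y),np.sin(y)],[np.sin(y),-np.cos(y)]]
C=(Q-Q[0])@R;C=np.round(C*2)/2
print(np.diff(C,axis=0).tolist())
```

```text
[[0.0, -10.5], [1.0, -10.5], [2.0, -10.0], [3.0, -10.0], [4.0, -10.0], [4.5, -9.5], [5.5, -9.0], [6.0, -8.5], [7.0, -8.0], [7.5, -7.0], [8.0, -6.5], [8.5, -6.0], [9.0, -5.0], [10.0, -4.5], [9.5, -3.5], [10.5, -2.5], [10.0, -1.5], [10.5, -1.0], [10.5, 0.5], [10.5, 1.0], [10.5, 2.0], [10.0, 3.0], [9.5, 3.5], [9.5, 4.5], [9.0, 5.5], [8.5, 6.0], [8.0, 7.0], [7.0, 7.5], [7.0, 8.0], [5.5, 9.0], [5.5, 9.0], [4.0, 9.5], [3.5, 10.0], [2.5, 10.0]]
```

Request:
play_rows([
  [-1, [0, -10.5, 0], 0],
  [-1, [1, -10.5, 0], 0],
  [-1, [2, -10, 0], 0],
  [-1, [3, -10, 0], 0],
  [-1, [4, -10, 0], 0],
  [-1, [4.5, -9.5, 0], 0],
  [-1, [5.5, -9, 0], 0],
  [-1, [6, -8.5, 0], 0],
  [-1, [7, -8, 0], 0],
  [-1, [7.5, -7, 0], 0],
])

```text
time: 16.63
tool_pos: [463.0, 67.0, 206.7]
tcp_rot: [180.0, 0.1, 43.4]
ft_force: [-8.4, -5.3, 13.8]
finger_gap: 24.8
grip_force: 41.6
```

Request:
play_rows([
  [-1, [8, -6.5, 0], 0],
  [-1, [8.5, -6, 0], 0],
  [-1, [9, -5, 0], 0],
  [-1, [10, -4.5, 0], 0],
  [-1, [9.5, -3.5, 0], 0],
  [-1, [10.5, -2.5, 0], 0],
  [-1, [10, -1.5, 0], 0],
  [-1, [10.5, -1, 0], 0],
  [-1, [10.5, 0.5, 0], 0],
])

```text
time: 17.38
tool_pos: [505.1, 150.0, 206.7]
tcp_rot: [-179.9, -0.0, 43.5]
ft_force: [-9.3, 2.9, 12.7]
finger_gap: 25.1
grip_force: 41.7
```

Run:
```python
from h import *
for c,p in look(["scene","side"],["lever_tip","knob_center","lever_pivot","shoulder"]): pass
s=sense();print(s["tool_pos"],s["ft_force"])
```

```text
scene lever_tip 0.6 [615.  -6. 215.]
scene knob_center 0.88 [499. 147. 225.]
scene lever_pivot 0.96 [606.  29. 201.]
scene shoulder 0.67 [580.  57.  67.]
side knob_center 0.62 [500. 153. 225.]
side lever_pivot 0.97 [612.  25. 197.]
side shoulder 0.86 [580.  58.  63.]
[505.46090803 150.29567218 206.78569522] [-5.09559371  7.18639005 10.58822671]
```

Request:
play_rows([
  [-1, [10.5, 1, 0], 0],
  [-1, [10.5, 2, 0], 0],
  [-1, [10, 3, 0], 0],
  [-1, [9.5, 3.5, 0], 0],
  [-1, [9.5, 4.5, 0], 0],
  [-1, [0, 0, 0], 0],
])

```text
time: 18.38
tool_pos: [553.0, 174.7, 206.8]
tcp_rot: [-179.9, -0.2, 43.5]
ft_force: [-1.7, 6.0, 9.3]
finger_gap: 24.9
grip_force: 41.3
```

Request:
play_rows([
  [-1, [9, 5.5, 0], 0],
  [-1, [8.5, 6, 0], 0],
  [-1, [8, 7, 0], 0],
  [-1, [0, 0, 0], 0],
])

```text
time: 18.72
tool_pos: [584.5, 178.4, 206.8]
tcp_rot: [-180.0, -0.2, 43.5]
ft_force: [0.3, 5.5, 8.2]
finger_gap: 25.2
grip_force: 41.1
```

Run:
```python
from h import *
for c,p in look(["scene","side"],["lever_tip","knob_center","lever_pivot","shoulder"]): pass
s=sense();print(s["tool_pos"],s["ft_force"])
```

```text
scene lever_tip 0.71 [579.  59.  64.]
scene knob_center 0.94 [581. 178. 225.]
scene lever_pivot 0.96 [577.  18. 202.]
scene shoulder 0.56 [582.  56.  63.]
side lever_tip 0.48 [570. -16. 214.]
side knob_center 0.7 [582. 178. 223.]
side lever_pivot 0.6 [583.  14. 195.]
[583.45833958 178.41311169 206.87917431] [-0.18466135  5.60274803  6.49755701]
```

Request:
play_rows([
  [-1, [7, 7.5, 0], 0],
  [-1, [7, 8, 0], 0],
  [-1, [5.5, 9, 0], 0],
])

```text
time: 19.47
tool_pos: [613.6, 174.2, 206.8]
tcp_rot: [-179.9, -0.1, 43.5]
ft_force: [-6.5, 5.8, 9.6]
finger_gap: 25.1
grip_force: 41.5
```

Request:
play_rows([
  [-1, [5.5, 9, 0], 0],
  [-1, [4, 9.5, 0], 0],
])

```text
time: 19.63
tool_pos: [634.1, 166.7, 206.9]
tcp_rot: [-179.9, -0.1, 43.5]
ft_force: [-1.4, 2.5, 8.2]
finger_gap: 25.2
grip_force: 41.2
```

Request:
play_rows([
  [-1, [3.5, 10, 0], 0],
  [-1, [2.5, 10, 0], 0],
])

```text
time: 19.8
tool_pos: [652.8, 155.8, 206.9]
tcp_rot: [180.0, -0.2, 43.5]
ft_force: [-1.0, 1.1, 7.2]
finger_gap: 24.9
grip_force: 41.1
```

Run:
```python
from h import *
for c,p in look(["scene","side"],["lever_tip","knob_center","lever_pivot","shoulder"]):
    if c=="side": cv2.imwrite("pics/d.png",cv2.resize(p["color"][100:300,130:330],(600,600))[...,::-1])
s=sense();print(s["tool_pos"],s["ft_force"])
```

```text
scene lever_tip 0.41 [527.   7. 217.]
scene lever_pivot 0.88 [552.  23. 200.]
scene shoulder 0.64 [525.   5. 217.]
side lever_tip 0.6 [531.   6. 212.]
side knob_center 0.88 [652. 158. 226.]
side lever_pivot 0.76 [555.  21. 194.]
side shoulder 0.85 [578.  58.  60.]
[652.60971516 155.83408866 206.90653622] [2.08589506 2.23835538 6.03312276]
```

View pics/d.png

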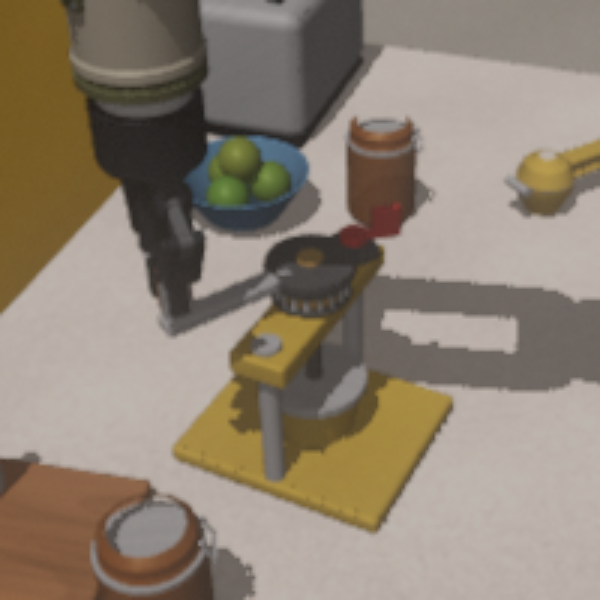

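Request:
play_rows([
  [-1, [1.5, 10.5, 0], 0],
  [-1, [0.5, 10.5, 0], 0],
])

```text
time: 20.47
tool_pos: [668.0, 142.7, 206.9]
tcp_rot: [-180.0, -0.1, 43.5]
ft_force: [0.1, 2.1, 7.2]
finger_gap: 25.0
grip_force: 41.1
```

Request:
play_rows([
  [-1, [0, 10.5, 0], 0],
])

```text
time: 20.55
tool_pos: [675.4, 134.5, 206.9]
tcp_rot: [-180.0, -0.1, 43.5]
ft_force: [-2.6, 0.1, 7.7]
finger_gap: 24.6
grip_force: 41.2
```

Request:
play_rows([
  [-1, [-1, 10.5, 0], 0],
])

```text
time: 20.63
tool_pos: [681.8, 126.0, 206.9]
tcp_rot: [-180.0, -0.1, 43.5]
ft_force: [-5.0, 3.1, 8.8]
finger_gap: 24.9
grip_force: 41.3
```

Run:
```python
from h import *
for c,p in look(["scene","side"]*2,["knob_center","shoulder"]):pass
s=sense();print(s["tool_pos"],s["ft_force"])
```

```text
scene knob_center 0.52 [678. 125. 226.]
side knob_center 0.58 [679. 126. 225.]
side shoulder 0.69 [578.  58.  62.]
scene knob_center 0.55 [680. 123. 229.]
side knob_center 0.45 [586.  57.  -1.]
side shoulder 0.89 [579.  56.  63.]
[681.97338536 125.61669667 206.88845515] [1.30740936 0.2127941  6.49359364]
```

Run:
```python
from h import *
ims=[]
for c in ["side","scene"]:
    p=snapshot(c);K=np.array(p["intrinsics"]);T=np.linalg.inv(p["world_from_camera"])
    v=K@(T@np.r_[580,57,70,1])[:3]; u=(v/v[2]).astype(int);print(u)
    ims.append(cv2.resize(p["color"][u[1]-30:u[1]+30,u[0]-30:u[0]+30],(400,400),interpolation=cv2.INTER_CUBIC))
    print([w(p,d["xyz"]).round(1) for d in pinpoint("shoulder",p)])
cv2.imwrite("pics/e.png",np.hstack(ims)[...,::-1])
```

```text
[235 224   1]
[array([577.7,  56.5,  64.4])]
[266 218   1]
[]
```

View pics/e.png

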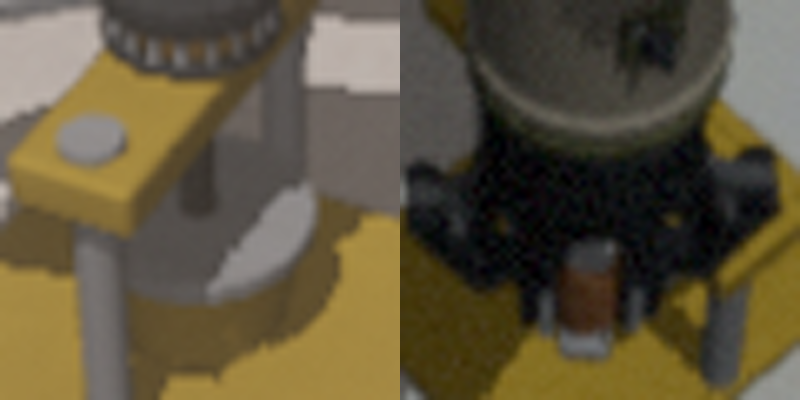

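Request:
play_rows([
  [-1, [-2, 10, 0], 0],
])

```text
time: 21.52
tool_pos: [686.1, 119.1, 206.9]
tcp_rot: [-179.9, -0.1, 43.5]
ft_force: [-5.6, 5.2, 8.6]
finger_gap: 24.9
grip_force: 41.3
```

Request:
play_rows([
  [-1, [-1.5, 5, 0], 0],
])

```text
time: 21.6
tool_pos: [689.7, 112.3, 206.9]
tcp_rot: [180.0, -0.1, 43.5]
ft_force: [1.0, 1.0, 6.1]
finger_gap: 24.8
grip_force: 41.1
```

Request:
play_rows([
  [-1, [-1.5, 5, 0], 0],
])

```text
time: 21.68
tool_pos: [692.0, 107.7, 206.9]
tcp_rot: [180.0, -0.1, 43.5]
ft_force: [-1.3, 1.1, 7.6]
finger_gap: 25.1
grip_force: 41.2
```

Request:
play_rows([
  [-1, [-2, 5, 0], 0],
])

```text
time: 21.77
tool_pos: [694.0, 102.8, 206.9]
tcp_rot: [180.0, -0.1, 43.5]
ft_force: [-1.4, 2.4, 6.9]
finger_gap: 25.1
grip_force: 41.2
```

Request:
play_rows([
  [-1, [-2, 5, 0], 0],
])

```text
time: 21.85
tool_pos: [695.9, 97.8, 206.9]
tcp_rot: [180.0, -0.1, 43.5]
ft_force: [-1.7, 1.5, 7.9]
finger_gap: 24.8
grip_force: 41.2
```

Request:
play_rows([
  [-1, [-2, 5, 0], 0],
])

```text
time: 21.93
tool_pos: [697.6, 92.7, 206.8]
tcp_rot: [-180.0, -0.1, 43.5]
ft_force: [-4.9, 1.1, 9.5]
finger_gap: 24.8
grip_force: 41.3
```

Request:
play_rows([
  [-1, [0, -2, 0], 0],
  [-1, [0, 0, 0], 0],
  [1, [0, 0, 0], 0],
  [1, [0, 0, 0], 0],
  [1, [0, 0, 0], 0],
  [1, [0, 0, 0], 0],
  [1, [0, 0, 0], 0],
  [1, [0, 0, -10], 0],
  [1, [0, 0, -30], 0],
  [1, [0, 0, -40], 0],
  [1, [0, 0, -40], 0],
  [1, [0, 0, 0], 0],
])

```text
time: 22.93
tool_pos: [698.6, 93.7, 337.8]
tcp_rot: [179.4, -0.7, 43.4]
ft_force: [0.5, -0.6, 2.8]
finger_gap: 85.3
grip_force: 0.0
```

Run:
```python
from h import *
ims=[]
for c,p in look(["side","scene"]*2,["lever_tip","lever_pivot","knob_center","shoulder"]):ims.append(p["color"])
cv2.imwrite("pics/f.png",cv2.resize(np.hstack([i[80:280,150:350] for i in ims[:2]]),(800,400),interpolation=cv2.INTER_CUBIC)[...,::-1])
s=sense();print(s["tool_pos"],s["ft_force"])
```

```text
side lever_tip 0.48 [512.  47. 212.]
side lever_pivot 0.64 [542.  45. 197.]
side knob_center 0.61 [695.  94. 223.]
side shoulder 0.88 [580.  58.  63.]
scene lever_tip 0.53 [505.  49. 217.]
scene lever_pivot 0.65 [536.  47. 204.]
scene knob_center 0.66 [695.  94. 227.]
scene shoulder 0.53 [577.  59.  63.]
side lever_tip 0.75 [511.  47. 214.]
side lever_pivot 0.65 [541.  46. 193.]
side knob_center 0.74 [694.  95. 223.]
side shoulder 0.72 [577.  57.  59.]
scene lever_tip 0.58 [506.  48. 217.]
scene lever_pivot 0.97 [537.  46. 202.]
scene knob_center 0.92 [695.  89. 228.]
scene shoulder 0.49 [579.  56.  66.]
[696.09650774  93.44103595 325.35536234] [ 0.42113898 -0.7241285   0.32500601]
```

View pics/f.png

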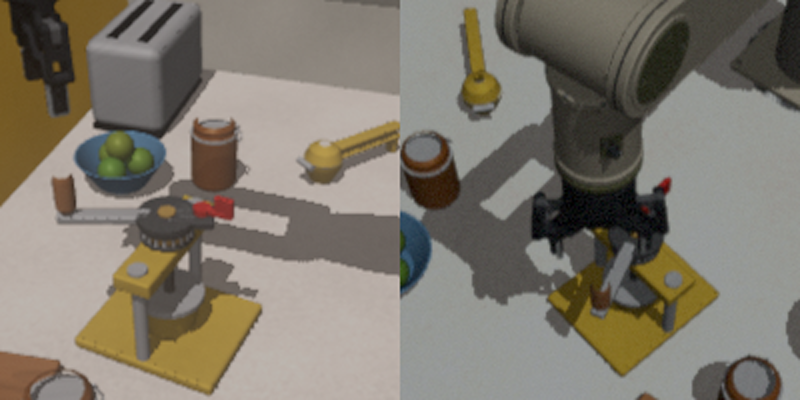

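The views show the shoulder (left crop, about (180,300)) seated on the cup. The red tab, at about (225,207), is still on the press-down side, and the gripper is clear of the press.

```bash
python3 -c "
from bench import *
print(hand_in())"
```

```text
the job is handed in; nothing more can be done
None
```

The job is handed in, with no verdict returned: lever flipped to press-down (about 0.35 rad), handle swung free about a quarter turn with the plunger still, then driven clockwise until the ratchet appeared to slip with the shoulder measured at about 62 mm, on the rim, and the knob released; the jars, molcajete and squeezer were never approached.

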